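# Ready the bakery counter scale

## Robot

A 6-joint arm with a two-finger parallel gripper is mounted at the origin on the work surface. World frame = base frame: x ahead of the robot, y to its left, z up, the work surface at z = 0. Lengths are in m, angles in rad, forces in N, time in s.
With the tool pointing down it reaches from about 0.35 to 1 m from the base axis. Payload 7.1 kg.
Tool frame: the origin (TCP) lies between the finger pads; the fingertips stand 22 mm ahead of it and the grasp point (between the pads) lies 3 mm ahead of it; z points along the fingers, y is the line along which they close (so a half turn about z gives the same grasp; the last joint's range is limited). The gripper opens to 85 mm and grips with 20 to 120 N. Pads are 22 mm wide; open, the fingers measure 114 mm over their backs; the gripper's body (76 mm by 85 mm) begins 54 mm behind the grasp point. The pads swing forward as they close: fully open they stand 13 mm farther back than shut.
Start: joints at [1.137, 0.423, 1.63, -0, 1.089, -0.019], TCP at [0.252, 0.572, 0.253] pointing down, gripper open.
Joint ranges: [-3, 3], [-0.9, 2.11], [0.09, 2.58], [-1.31, 4.45], [0.11, 2.69], [-2.54, 2.54]. Speed limits (rad/s): [2.39, 2.39, 3.01, 3.14, 3.14, 3.14].

## Interface

Orientations are given as a rotation vector (axis times angle).
In Python, from rig import manip gives the robot as it stands. The module is installed in compiled form; this text tells all that it offers. Calls block until the motion is done:
- manip.move_to(position, orientation): joint-space move of the TCP to a pose.
- manip.servo_line(position, orientation=None, rate=0.15): straight line of the TCP; orientation=None keeps the orientation; rate is the mean speed in m/s.
- manip.set_joints(angles): joint-space move.
- manip.command_gripper(opening, f_grip=None): finger opening in m; f_grip is the grip in N (None keeps the last); returns when the fingers have stopped.
- manip.hold(seconds).
- manip.solve_ik(position, orientation): joint angles nearest the present ones, or None.
- manip.camera(name): name is "scene" or "top"; returns a dict with "image" (400x640x3 uint8, red, green, blue), "fx", "fy", "cx", "cy" (pixels), "cam_to_world" (4x4, takes a point from camera to world coordinates). Camera axes: x right, y down, z forward; pixel columns grow to the right and rows downward; lengths in m; the calibration is good to about 2 mm. A picture is of the moment at which its call begins. There is no depth.
A pose or a line that the arm cannot do raises manip.IKError and nothing moves.
- manip.sign_off(): hands the job in; it is judged then, once.
Readings, each from a call of its own:
- manip.get_time(): time.
- manip.get_joint_positions(): joint angles.
- manip.get_joint_vel(): joint speeds.
- manip.get_tau(): joint torques, N m.
- manip.get_position(): TCP position.
- manip.get_ee_rot(): TCP orientation.
- manip.get_contact_force(): force on the tool from outside, world axes, zero at the start.
- manip.get_torque(): the same for the moment, N m.
- manip.get_width(): finger opening in m.
- manip.get_grip_force(): force on a finger pad.
Only numpy, scipy, OpenCV 4.12 (cv2) and the standard library are available. Lean on these libraries where they do the work, as an engineer would, in place of code of your own. Each camera call takes 0.05 s, during which the arm holds its last target. There are 200 camera calls.

## Task

Get the counter scale ready to weigh into the bowl standing on it: with your fingertips, push the raised far end of the wide rocker fully down (power on), then the raised far end of the narrow rocker fully down (tare), and only then press the round key fully down for a moment (zero) and let it spring back. Press nothing else: leave the square key alone, and neither pick up nor push about the brass check weight on the deck, the bowl, or the other things on the counter.

Things in the scene. Friction and masses are not known exactly. Their poses are not given: they have to be found in the camera images.
- scale: White shop scale fixed on the counter. Origin on the counter; x points from its key deck (front, near the robot) to the rear display, y to its left. Covers x -190 to +210, y -180 to +180 mm. Level key deck 70 mm high, x -190 to -75; steel weighing plate 88 mm high, x -75 to +165; rear display bar 130 mm high. Controls centred at x -128, y -120, -40, +40, +120 mm. Yaw up to 0.3 rad either way.
- wide_rocker (a joint): Hinge of the wide rocker: white paddle 66 mm long, 36 mm wide, in a black frame 6 mm high, pivot 14 mm above the deck. Long side along the scale's x. 0 = off, far end (scale's +x) raised; 0.24 rad = on, far end fully down. Takes about 1.5 N at the far end; stays where left. The four controls stand in a row in any order.
- wide_rocker_press (a point): Point on the top face of the wide rocker's raised far half, on its centre line, 24 mm from its pivot towards the scale's +x; 90 mm above the counter when off; moves 5.7 mm down to on. x, y, z axes as the scale's, tilting with the paddle (by its joint value).
- narrow_rocker (a joint): Hinge of the narrow rocker: white paddle 66 mm long, 16 mm wide, in a black frame 6 mm high, pivot 14 mm above the deck. Long side along the scale's x. 0 = off, far end (scale's +x) raised; 0.24 rad = on, far end fully down. Takes about 1.5 N at the far end; stays where left. The four controls stand in a row in any order.
- narrow_rocker_press (a point): Point on the top face of the narrow rocker's raised far half, on its centre line, 24 mm from its pivot towards the scale's +x; 90 mm above the counter when off; moves 5.7 mm down to on. Axes as the scale's, tilting with the paddle.
- round_key (a joint): Round white spring key, 30 mm diameter, in a black round bezel. 0 = up, 6 mm = fully down; starts to move at 1.5 N, fully down takes 5 N; springs back. The four controls stand in a row in any order.
- round_key_top (a point): Centre of the round key's flat top, 88 mm above the counter when up; z up, x as the scale's.
- square_key (a joint): Square white spring key, 28 x 28 mm, in a black square bezel; not to be pressed. 0 = up, 6 mm = fully down; starts to move at 1.5 N. The four controls stand in a row in any order.
- square_key_top (a point): Centre of the square key's flat top, 88 mm above the counter.
- weight: Small loose brass check weight, 22 mm diameter, 32 mm high, standing on the key deck about midway between the second and third controls. Origin: centre of its underside.
- bowl: Loose steel bowl, 140 mm rim diameter, 55 mm high, on the weighing plate. Origin: centre of its underside.
- jam_jar: Loose glass jar, 68 mm diameter, 95 mm high, on the counter left of the scale. Origin: centre of its underside.
- mug: Loose white mug, 76 mm diameter, 85 mm high, on the counter right of the scale. Origin: centre of its underside.
- pastry_box: Loose cardboard box 130 x 110 x 60 mm high, on the counter left of the scale. Origin: centre of its underside.
- card_terminal: Loose black card terminal 150 x 75 x 30 mm high, on the counter right of the scale. Origin: centre of its underside.
Not all that is in view belongs to the job. There is more than one size of the bowl; the one meant has the size given above. Several things have the shape of the weight; the one meant has the colours described above.

How it is judged:
On the way, in this order (a step that is already met when the one before it is completed fails the run):
1. the wide rocker is pushed fully on (value of joint wide_rocker above 0.2 rad), for 0.1 s.
2. then the narrow rocker is pushed fully on (value of joint narrow_rocker above 0.2 rad), for 0.1 s.
3. then the round key is pressed down by the fingers (value of joint round_key above 0.0045 m and contact force between the fingers and round_key above 0.5 N), for 0.1 s.
At the end, for the whole second after the job is handed in: Both rockers are on (far end down, above 0.2 of 0.24 rad), the round key has sprung back up (within 1.5 mm) and the square key is up; the check weight and bowl are at rest within 20 mm of where they began, the jar, mug, box and terminal within 30 mm (value of joint each of wide_rocker, narrow_rocker above 0.2 rad and value of joint each of round_key, square_key below 0.0015 m and distance of each of weight, bowl from where it was at the start of the episode below 0.02 m and distance of each of jam_jar, mug, pastry_box, card_terminal from where it was at the start of the episode below 0.03 m and linear speed of each of weight, bowl below 0.02 m/s); the robot touches nothing.
It fails at once if the narrow rocker is pushed before the wide one is fully on (value of joint narrow_rocker above 0.12 rad and value of joint wide_rocker below 0.2 rad).
It fails at once if the round key is pressed before both rockers are fully on (value of joint round_key above 0.003 m and value of joint any of wide_rocker, narrow_rocker below 0.2 rad).
It fails at once if the square key is pressed (value of joint square_key above 0.002 m).
It fails at once if the check weight or bowl is lifted, carried or pushed away (20 mm) (distance of any of weight, bowl from where it was at the start of the episode above 0.02 m).
It fails at once if the jar, mug, box or terminal is lifted or moved (30 mm) (distance of any of jam_jar, mug, pastry_box, card_terminal from where it was at the start of the episode above 0.03 m).
It also fails if it takes over 42 s, if anything falls off the work surface, if the arm or the gripper's body presses on something with over 40 N, if the wrist force passes 120 N, or if a joint passes its speed limit or range.

## Working session

There is one attempt and no reset: what is moved stays moved. The work goes in short steps, each a Python script; the robot and the scene stay as the last script left them, time stands still between calls to the robot, and variables do not carry over. Pictures are saved under pics/ and viewed, at most 10 in all, crops included, and the job is handed in when it is done.

```bash
mkdir -p pics && python3 - <<'E'
from rig import manip
import cv2,numpy as np,pickle
d={}
for n in("scene","top"):
    c=manip.camera(n);d[n]=c
    cv2.imwrite(f"pics/{n}0.png",c["image"][:,:,::-1])
    print(n,c["fx"],c["fy"],c["cx"],c["cy"]);print(np.round(c["cam_to_world"],3))
pickle.dump(d,open("c0.pkl","wb"))
print(manip.get_time(),manip.get_ee_rot(),manip.get_width())
E
```

```text
scene 486.9815574575584 486.9815574575584 309.88574271642415 200.24172768715135
[[-0.771  0.508 -0.384  0.971]
 [ 0.637  0.618 -0.461  0.546]
 [ 0.003 -0.6   -0.8    1.   ]
 [ 0.     0.     0.     1.   ]]
top 389.2028948371981 389.2028948371981 325.61509785158165 195.85227205291264
[[-0.034 -0.975  0.219  0.338]
 [-0.999  0.034 -0.005  0.04 ]
 [-0.003 -0.219 -0.976  1.053]
 [ 0.     0.     0.     1.   ]]
0.1 [-6.46875768e-01 -3.07395367e+00  2.16746617e-03] 0.08530378695567518
```

View pics/scene0.png

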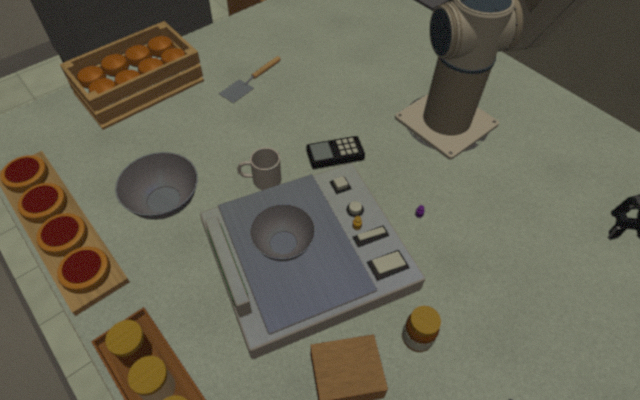

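View pics/top0.png

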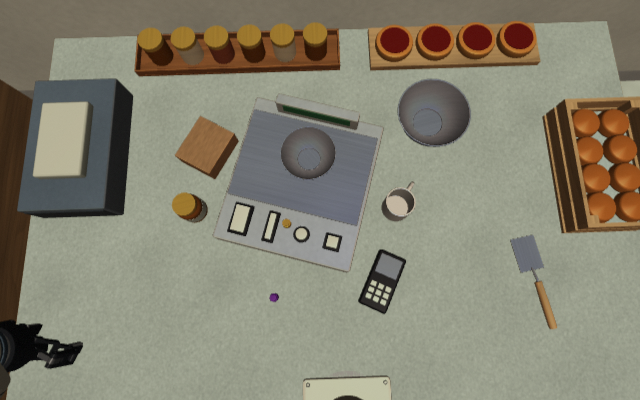

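The top view shows, left to right on the deck: wide rocker (240,219), narrow rocker (271,226), brass weight (286,224), round key (301,233) and square key (332,242). In the scene view they are at (388,264), (371,236), (358,223), (355,208) and (341,184). Next I'll segment and triangulate them.

```bash
cat > h.py <<'E'
import cv2,numpy as np
def ray(c,u,v):
    M=c["cam_to_world"];d=M[:3,:3]@np.array([(u-c["cx"])/c["fx"],(v-c["cy"])/c["fy"],1]);return M[:3,3],d/np.linalg.norm(d)
def onplane(c,u,v,z):
    o,d=ray(c,u,v);return o+d*(z-o[2])/d[2]
def tri(r1,r2):
    A=np.zeros((3,3));b=np.zeros(3)
    for o,d in(r1,r2):
        P=np.eye(3)-np.outer(d,d);A+=P;b+=P@o
    p=np.linalg.solve(A,b);return p,[np.linalg.norm(np.cross(p-o,d)) for o,d in(r1,r2)]
def blob(c,u,v,k=6,rad=22):
    """bright face around seed (u,v): flood to pixels brighter than halfway between face and frame, on 6x upsample"""
    x0,y0=int(u)-rad,int(v)-rad
    p=cv2.resize(c["image"][y0:y0+2*rad,x0:x0+2*rad],None,fx=k,fy=k,interpolation=cv2.INTER_CUBIC)
    g=cv2.cvtColor(p,cv2.COLOR_RGB2GRAY).astype(float)
    sx=int((u-x0+.5)*k);sy=int((v-y0+.5)*k)
    face=np.median(g[sy-5:sy+6,sx-5:sx+6]);m=(g>(face+40)/2).astype(np.uint8)
    n,l,s,ce=cv2.connectedComponentsWithStats(m,connectivity=4)
    i=l[sy,sx];cs,_=cv2.findContours((l==i).astype(np.uint8),0,1)
    ct=max(cs,key=cv2.contourArea).reshape(-1,2)
    return (ce[i]+.5)/k-.5+[x0,y0],(ct+.5)/k-.5+[x0,y0],s[i,4]/k/k
E
python3 - <<'E'
from h import *;import pickle
d=pickle.load(open("c0.pkl","rb"));S,T=d["scene"],d["top"]
seeds=dict(wide=((388,264),(240,219)),narrow=((371,236),(271,226)),round=((355,208),(301,233)),square=((341,184),(332,242)))
for n,(s,t) in seeds.items():
    a,ca,Aa=blob(S,*s);b,cb,Ab=blob(T,*t)
    p,e=tri(ray(S,*a),ray(T,*b))
    print(n,a.round(1),round(Aa),b.round(1),round(Ab),"p",p.round(4),"err",np.round(e,4))
    for c,ct in((S,ca),(T,cb)):
        q=np.array([onplane(c,*x,.088)[:2] for x in ct],np.float32)
        (m,w,ang)=cv2.minAreaRect(q*1000);print("   rect mm",np.round(m),np.round(w,1),round(ang,1))
# brass and purple object
for n,c,(u,v) in(("S",S,(358,223)),("T",T,(286,224))):
    h=cv2.cvtColor(c["image"],cv2.COLOR_RGB2HSV);m=((h[...,1]>110)&(h[...,0]>10)&(h[...,0]<35)).astype(np.uint8)
    m2=np.zeros_like(m);m2[v-12:v+13,u-12:u+13]=m[v-12:v+13,u-12:u+13];ys,xs=np.nonzero(m2);print(n,"brass",xs.mean(),ys.mean(),len(xs),xs.min(),xs.max(),ys.min(),ys.max());
    seeds[n]=(xs.mean(),ys.mean())
print(tri(ray(S,*seeds["S"]),ray(T,*seeds["T"])))
a=cv2.resize(T["image"][190:275,205:365],None,fx=5,fy=5,interpolation=cv2.INTER_CUBIC)
cv2.imwrite("pics/cropT.png",a[:,:,::-1])
E
```

```text
wide [387.9 262.5] 1602 [239.5 217.8] 359 p [0.5072 0.2538 0.0834] err [0.001 0.001]
   rect mm [510. 256.] [113.7  96.3] 46.5
   rect mm [506. 254.] [35.9 67. ] 74.9
narrow [371.1 235.6] 1706 [270.  225.6] 154 p [0.4849 0.1784 0.0777] err [0.0001 0.0001]
   rect mm [489. 181.] [120.7 100.5] 47.7
   rect mm [484. 177.] [15.8 66.4] 75.0
round [355.5 207.7] 1630 [300.8 233.4] 105 p [0.4618 0.101  0.0818] err [0.0002 0.0002]
   rect mm [464. 102.] [128.9 105. ] 48.8
   rect mm [461. 100.] [28.2 28.3] 88.0
square [341.3 184.7] 1662 [331.9 241.3] 121 p [0.4392 0.0248 0.0765] err [0.0014 0.0014]
   rect mm [441.  28.] [136.8 109.1] 49.8
   rect mm [439.  24.] [27.3 28.5] 73.6
S brass 356.9574468085106 221.9787234042553 94 353 361 215 228
T brass 286.18333333333334 222.96666666666667 60 282 290 219 227
(array([0.48916281, 0.13606252, 0.08747901]), [np.float64(0.0007178073428695883), np.float64(0.0007178073428696231)])
```

View pics/cropT.png

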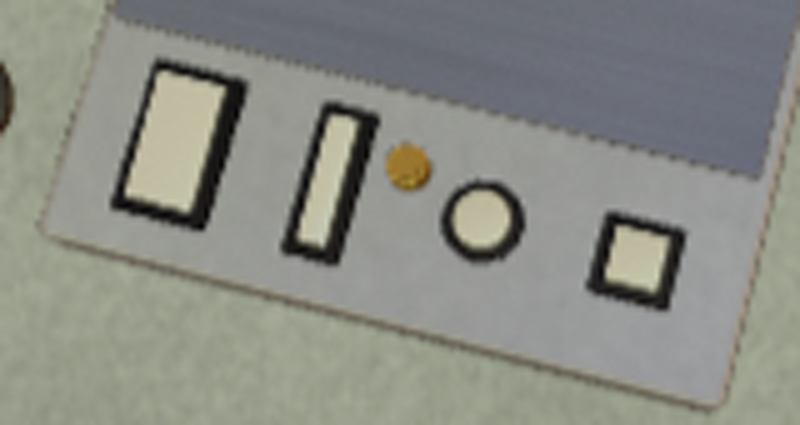

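The top crop shows the four controls clearly, with the weight's centre just right of the narrow rocker. In the top view the spacing comes out at about 80 mm and the sizes match the text. In the scene view my threshold leaked onto the deck, so I'll tighten it, check the heights across both views, and check IK.

```bash
sed -i 's/(face+40)\/2/f*face/; s/rad=22/rad=22,f=.6/' h.py && python3 - <<'E'
from h import *;import pickle
from scipy.spatial.transform import Rotation as Ro
from rig import manip
d=pickle.load(open("c0.pkl","rb"));S,T=d["scene"],d["top"]
seeds=dict(wide=((388,264),(240,219)),narrow=((371,236),(271,226)),round=((355,208),(301,233)),square=((341,184),(332,242)))
Y=dict(wide=120,narrow=40,round=-40,square=-120);P={}
for n,(s,t) in seeds.items():
    a,ca,Aa=blob(S,*s,f=.82);b,cb,Ab=blob(T,*t,f=.7)
    p,e=tri(ray(S,*a),ray(T,*b));P[n]=p
    q=np.array([onplane(S,*x,.088)[:2] for x in ca],np.float32)
    print(n,a.round(1),round(Aa),b.round(1),round(Ab),"p",p.round(4),"err",np.round(e,4),"sceneplane",onplane(S,*a,.088)[:2].round(4),"top",onplane(T,*b,.088)[:2].round(4),cv2.minAreaRect(q*1000)[1])
# fit scale frame: averaged plane points at z=.088 (both views), similarity-free (rigid) fit
A=np.array([[-.128,Y[n]/1e3] for n in P]);B=np.array([P[n][:2] for n in P])
def fit(B):
    ca,cb=A.mean(0),B.mean(0);a,b=A-ca,B-cb
    th=np.arctan2((a[:,0]*b[:,1]-a[:,1]*b[:,0]).sum(),(a*b).sum());R=np.array([[np.cos(th),-np.sin(th)],[np.sin(th),np.cos(th)]])
    t=cb-R@ca;return th,t,R,(B-(A@R.T+t))
th,t,R,res=fit(B);print("yaw",th,"origin",t,"res mm",(res*1e3).round(1))
print("weight in scale",R.T@(np.array([.48916,.13606])-t))
np.save("fit.npy",[th,*t])
for k in(0,np.pi):
    rv=(Ro.from_euler("z",th+k)*Ro.from_euler("x",np.pi)).as_rotvec()
    for n,x in(("wide",-.102),("narrow",-.102),("round",-.128)):
        p=R@[x,Y[n]/1e3]+t;print(k,n,p.round(4),np.round(manip.solve_ik([*p,.11],rv),2))
E
```

```text
wide [387.6 254.3] 972 [239.5 217.8] 348 p [0.5042 0.2477 0.1062] err [0.0024 0.0024] sceneplane [0.4963 0.2397] top [0.5058 0.2536] (75.56935119628906, 100.03468322753906)
narrow [371.3 235.6] 1667 [270.  225.6] 145 p [0.4849 0.1786 0.0776] err [0.0001 0.0001] sceneplane [0.4904 0.1828] top [0.4834 0.177 ] (120.70140075683594, 100.49134063720703)
round [356.9 205.8] 1368 [300.8 233.4] 100 p [0.4602 0.1015 0.0888] err [0.0015 0.0015] sceneplane [0.4589 0.1023] top [0.4612 0.1004] (128.08502197265625, 104.98311614990234)
square [343.  183.8] 1442 [331.9 241.3] 115 p [0.4378 0.0263 0.0807] err [0.0031 0.0031] sceneplane [0.4403 0.033 ] top [0.439 0.024] (136.44845581054688, 109.12667846679688)
yaw -0.2932347053747974 origin [0.59431513 0.10152752] res mm [[-2.3 -5.7]
 [ 1.6  1.8]
 [-0.   1.3]
 [ 0.7  2.7]]
weight in scale [-0.11064809  0.00266329]
0 wide [0.5314 0.2459] [0.41 0.56 1.8  0.   0.78 2.28]
0 narrow [0.5082 0.1693] [0.3  0.51 1.91 0.   0.72 2.16]
0 round [0.4602 0.1002] [0.19 0.44 2.05 0.   0.65 2.05]
3.141592653589793 wide [0.5314 0.2459] [ 0.41  0.56  1.8   0.    0.78 -0.86]
3.141592653589793 narrow [0.5082 0.1693] [ 0.3   0.51  1.91  0.    0.72 -0.98]
3.141592653589793 round [0.4602 0.1002] [ 0.19  0.44  2.05  0.    0.65 -1.09]
```

The scene faces still leak because their brightness is close to the deck's. The keys are cream and the deck is bluish, so I'll segment on colour and view the crop.

```bash
cat >> h.py <<'E'
Y=dict(wide=.12,narrow=.04,round=-.04,square=-.12)
def cream(c,u,v,k=6,rad=18):
    """cream face around seed by r-b colour, Otsu on an upsampled crop"""
    x0,y0=int(u)-rad,int(v)-rad
    p=cv2.resize(c["image"][y0:y0+2*rad,x0:x0+2*rad],None,fx=k,fy=k,interpolation=cv2.INTER_CUBIC).astype(float)
    g=np.clip(p[...,0]-p[...,2]+60,0,255).astype(np.uint8)
    _,m=cv2.threshold(np.where(p.min(2)<60,np.uint8(60),g).astype(np.uint8),0,1,cv2.THRESH_OTSU)
    n,l,s,ce=cv2.connectedComponentsWithStats(m,connectivity=4)
    i=l[int((v-y0+.5)*k),int((u-x0+.5)*k)]
    cs,_=cv2.findContours((l==i).astype(np.uint8),0,1);ct=max(cs,key=cv2.contourArea).reshape(-1,2)
    return (ce[i]+.5)/k-.5+[x0,y0],(ct+.5)/k-.5+[x0,y0],s[i,4]/k/k
E
python3 - <<'E'
from h import *;import pickle
d=pickle.load(open("c0.pkl","rb"));S,T=d["scene"],d["top"]
seeds=dict(wide=((388,264),(240,219)),narrow=((371,236),(271,226)),round=((355,208),(301,233)),square=((341,184),(332,242)))
P={};x0,y0=310,165
vis=cv2.resize(S["image"][y0:y0+125,x0:x0+120],None,fx=4.5,fy=4.5,interpolation=cv2.INTER_CUBIC)
for n,(s,t) in seeds.items():
    a,ca,Aa=cream(S,*s);b,cb,Ab=blob(T,*t,f=.7)
    p,e=tri(ray(S,*a),ray(T,*b));P[n]=p
    q=np.array([onplane(S,*x,.088)[:2] for x in ca],np.float32);r=cv2.minAreaRect(q*1000)
    print(n,a.round(1),round(Aa),"p",p.round(4),"err",np.round(e[0],4),"scenepl",onplane(S,*a,.088)[:2].round(4),"top",onplane(T,*b,.088)[:2].round(4),np.round(r[1],1),round(r[2],1))
    cv2.polylines(vis,[((ca-[x0,y0]+.5)*4.5).astype(np.int32)],True,(255,0,0))
cv2.imwrite("pics/cropS.png",vis[:,:,::-1])
E
```

```text
wide [388.4 261.9] 458 p [0.5066 0.2538 0.0852] err 0.0005 scenepl [0.5084 0.2543] top [0.5058 0.2536] [38.3 67. ] 71.3
narrow [371.1 233. ] 191 p [0.4842 0.1769 0.0855] err 0.0006 scenepl [0.4858 0.1775] top [0.4834 0.177 ] [18.9 65.7] 70.8
round [355.1 206.1] 114 p [0.4617 0.1001 0.0866] err 0.0005 scenepl [0.4629 0.1004] top [0.4612 0.1004] [32.2 30.3] 22.1
square [340.1 181.5] 125 p [0.4396 0.0233 0.087 ] err 0.0008 scenepl [0.4407 0.0232] top [0.439 0.024] [35.1 31.6] 72.4
```

View pics/cropS.png

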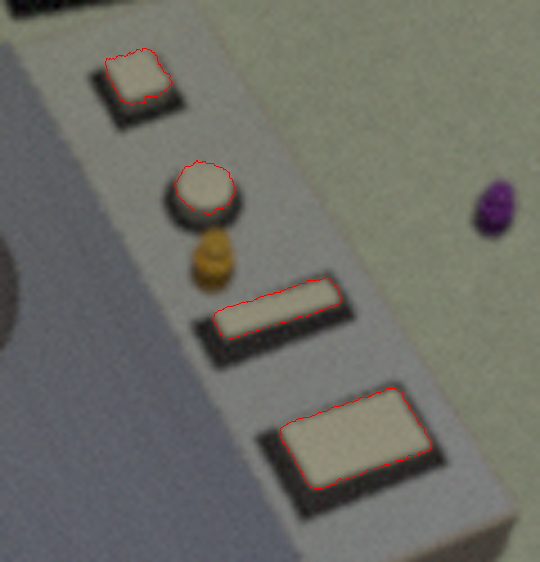

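The outlines now fit the faces. Both views agree to within 1 mm, and the heights come out at 85–87 mm, as they should. I'll fit the frame and do the wide rocker with a force guard.

```bash
cat > go.py <<'E'
from h import *
from rig import manip
from scipy.spatial.transform import Rotation as Ro
B=np.array([[.5066,.2538],[.4842,.1769],[.4617,.1001],[.4396,.0233]])
A=np.array([[-.128,y] for y in Y.values()])
rot,rssd=Ro.align_vectors(np.c_[B-B.mean(0),0*B[:,0]],np.c_[A-A.mean(0),0*A[:,0]])
R=rot.as_matrix()[:2,:2];t=B.mean(0)-R@A.mean(0);th=np.arctan2(R[1,0],R[0,0])
RV=(Ro.from_euler("z",th+np.pi)*Ro.from_euler("x",np.pi)).as_rotvec()
def at(x,n,z): return np.r_[R@[x,Y[n]]+t,z]
def press(x,n,zmin,fmax,first=False):
    (manip.move_to if first else manip.servo_line)(at(x,n,.15),RV)
    manip.servo_line(at(x,n,.120),RV,rate=.1);manip.hold(.2)
    f0=manip.get_contact_force()[2];z=.118;log=[]
    while z>=zmin:
        manip.servo_line(at(x,n,z),RV,rate=.03)
        f=manip.get_contact_force()[2]-f0;log.append((round(z*1e3,1),round(manip.get_position()[2]*1e3,1),round(f,1)))
        if f>fmax:break
        z-=.0015
    manip.hold(.3);print(n,log,"held",round(manip.get_contact_force()[2]-f0,1))
    manip.servo_line(at(x,n,.15),RV,rate=.1);print("t",manip.get_time())
E
python3 - <<'E'
from go import *
print("yaw",th,"origin",t,"rssd",rssd,"targets",at(-.103,"wide",0),at(-.128,"round",0))
manip.command_gripper(0.0,20)
print("width",manip.get_width(),manip.get_time())
press(-.103,"wide",.098,12,first=True)
c=manip.camera("scene");x0,y0=330,165
cv2.imwrite("pics/s1.png",cv2.resize(c["image"][100:300,250:450],None,fx=3,fy=3,interpolation=cv2.INTER_CUBIC)[:,:,::-1])
E
```

```text
yaw -0.28308923972593997 origin [0.59593023 0.10277162] rssd 0.00019773250575873169 targets [0.53054872 0.24676557 0.        ] [0.46185207 0.10011712 0.        ]
width 8.091728004993785e-05 0.8667
wide [(118.0, np.float64(118.1), np.float64(0.4)), (116.5, np.float64(116.4), np.float64(0.4)), (115.0, np.float64(114.9), np.float64(-0.7)), (113.5, np.float64(113.4), np.float64(0.3)), (112.0, np.float64(112.0), np.float64(-0.4)), (110.5, np.float64(110.4), np.float64(-0.9)), (109.0, np.float64(108.9), np.float64(-0.2)), (107.5, np.float64(107.4), np.float64(0.9)), (106.0, np.float64(106.7), np.float64(8.6)), (104.5, np.float64(106.5), np.float64(20.2))] held 19.9
t 6.5417go.py:6: UserWarning: Optimal rotation is not uniquely or poorly defined for the given sets of vectors.
  rot,rssd=Ro.align_vectors(np.c_[B-B.mean(0),0*B[:,0]],np.c_[A-A.mean(0),0*A[:,0]])
```

View pics/s1.png

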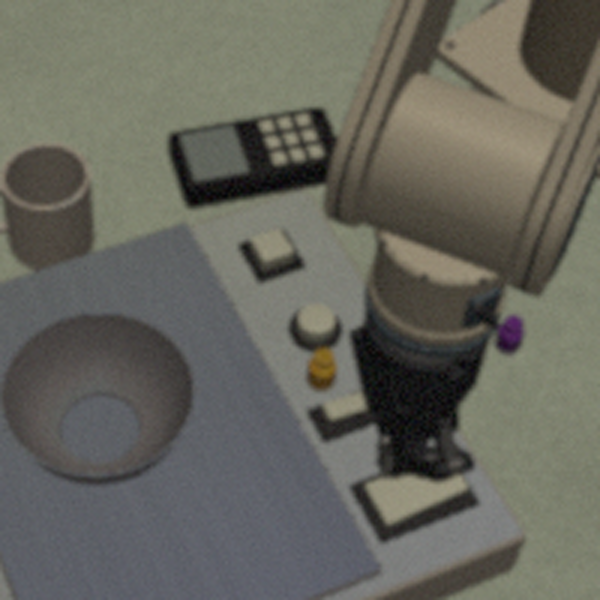

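The fingertip met a hard stop at 84.5 mm tip height with 20 N, which is the "on" height. The far end of the wide paddle, at about (375,490) in the crop, now lies close to its frame. Next is the narrow rocker, with a picture from a raised position.

```bash
python3 -W ignore - <<'E'
from go import *
press(-.103,"narrow",.1,12)
manip.servo_line(at(-.128,"round",.15),RV)
c=manip.camera("scene");d=manip.camera("top")
f=lambda i,s:cv2.resize(i,None,fx=s,fy=s,interpolation=cv2.INTER_CUBIC)
a=f(c["image"][150:290,310:430],3);b=f(d["image"][185:275,205:315],3.8)
v=np.zeros((420,800,3),np.uint8);v[:a.shape[0],:a.shape[1]]=a;b=b[:,:800-a.shape[1]];v[:b.shape[0],a.shape[1]:a.shape[1]+b.shape[1]]=b
cv2.imwrite("pics/s2.png",v[:,:,::-1])
E
```

```text
narrow [(118.0, np.float64(118.1), np.float64(0.3)), (116.5, np.float64(116.4), np.float64(0.6)), (115.0, np.float64(114.9), np.float64(-0.1)), (113.5, np.float64(113.4), np.float64(0.2)), (112.0, np.float64(111.9), np.float64(0.3)), (110.5, np.float64(110.4), np.float64(-0.2)), (109.0, np.float64(108.9), np.float64(-0.5)), (107.5, np.float64(107.4), np.float64(0.7)), (106.0, np.float64(106.7), np.float64(9.4)), (104.5, np.float64(106.4), np.float64(23.7))] held 23.5
t 11.3333
```

View pics/s2.png

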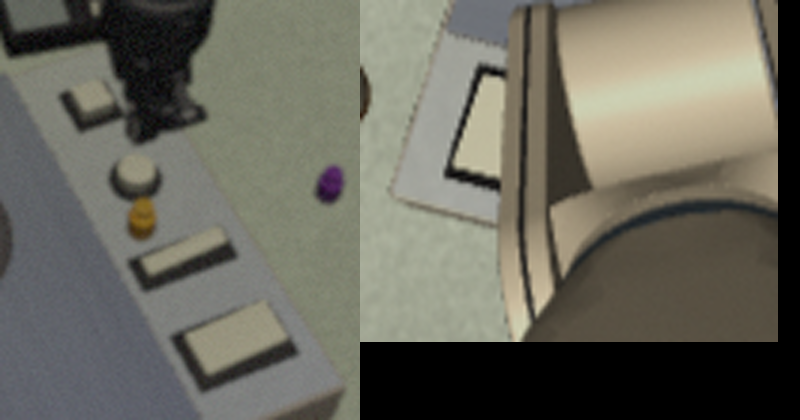

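Narrow stopped at the same height. Before touching the round key I'll check numerically that both paddles tilted, by comparing paddle corners before and after in the scene view. No viewing needed.

```bash
python3 -W ignore - <<'E'
from go import *;import pickle
S0=pickle.load(open("c0.pkl","rb"))["scene"];S=manip.camera("scene")
def proj(c,p):
    q=np.linalg.inv(c["cam_to_world"])@np.r_[p,1];return np.array([c["fx"]*q[0]/q[2]+c["cx"],c["fy"]*q[1]/q[2]+c["cy"]])
for n,s in(("wide",(388,262)),("narrow",(371,233))):
    print(n)
    for lab,c in(("before",S0),("after",S)):
        _,ct,Ar=cream(c,*s);bx=cv2.boxPoints(cv2.minAreaRect(ct.astype(np.float32)))
        # mid of far and near short edges: image x axis of scale
        ax=proj(S0,at(-.095,n,.087))-proj(S0,at(-.161,n,.087));ax/=np.linalg.norm(ax)
        o=bx[np.argsort(bx@ax)];print(" ",lab,round(Ar),"near",o[:2].mean(0).round(1),"far",o[2:].mean(0).round(1))
    for lab,a in(("exp off",.12),("exp on",-.12)):
        print(" ",lab,"near",proj(S0,at(-.161,n,.087-.033*a)).round(1),"far",proj(S0,at(-.095,n,.087+.033*a)).round(1))
E
```

```text
wide
  before 458 near [403.5 256.7] far [373.7 266.9]
  after 489 near [402.9 255.2] far [373.8 268.4]
  exp off near [401.9 257.2] far [375.3 265.9]
  exp on near [402.5 255.3] far [374.9 267.8]
narrow
  before 185 near [384.5 228.7] far [357.4 237.4]
  after 201 near [384.4 227. ] far [357.3 239. ]
  exp off near [384.2 228.8] far [358.3 236.6]
  exp on near [384.6 226.8] far [358.  238.6]
```

Both paddles tilted exactly as expected for "on": far edge 1.5 px down in the image, near edge 1.6 px up. Now the round key.

```bash
python3 -W ignore - <<'E'
from go import *
press(-.128,"round",.098,12)
manip.servo_line(at(-.128,"round",.25),RV)
q=list(manip.get_joint_positions());q[0]=-1.0
manip.set_joints(q);print(manip.get_time(),manip.get_position())
c=manip.camera("top");s=manip.camera("scene")
f=lambda i,k:cv2.resize(i,None,fx=k,fy=k,interpolation=cv2.INTER_CUBIC)
v=np.hstack([f(c["image"][80:320,160:420],1.5),f(s["image"][130:370,200:450],1.5)])
cv2.imwrite("pics/s3.png",v[:,:,::-1])
a,_,_=cream(s,355,206);b,_,_=blob(c,301,233,f=.7);print("round top",tri(ray(s,*a),ray(c,*b)))
E
```

```text
round [(118.0, np.float64(118.1), np.float64(0.4)), (116.5, np.float64(116.4), np.float64(0.0)), (115.0, np.float64(114.9), np.float64(-0.4)), (113.5, np.float64(113.4), np.float64(-0.0)), (112.0, np.float64(111.9), np.float64(0.4)), (110.5, np.float64(110.4), np.float64(0.6)), (109.0, np.float64(109.1), np.float64(1.9)), (107.5, np.float64(107.5), np.float64(2.8)), (106.0, np.float64(106.0), np.float64(2.5)), (104.5, np.float64(104.5), np.float64(3.8)), (103.0, np.float64(103.9), np.float64(16.3))] held 16.8
t 16.7583
19.4833 [ 0.26544683 -0.39012001  0.24900104]
round top (array([0.46180005, 0.10004662, 0.08657375]), [np.float64(0.0006287586630908684), np.float64(0.0006287586630908525)])
```

View pics/s3.png

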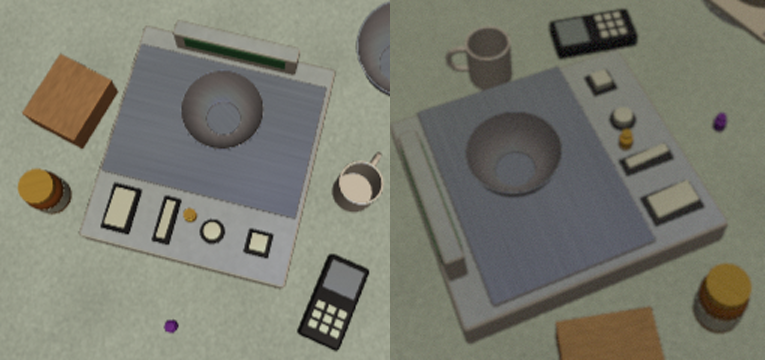

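The round key bottomed out at 6 mm of travel with 16 N, and its top is back at 86.6 mm, the same as before. In the picture the weight at (190,215), bowl, jar, box, mug and terminal all stand where they were, and the arm is clear.

```bash
python3 -c "
from rig import manip
print(manip.sign_off())"
```

```text
the job is handed in; nothing more can be done
None
```

The wide rocker, narrow rocker and round key were pressed fully down in that order, the key sprang back, nothing else looks moved, and the job was handed in just after 19.5 s of the 42 s (no verdict returned).

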